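# Swing out the locked caddy and dock its battery case

## Task

The battery case is locked in under the clear canopy of the swing-out caddy: pull the caddy's sprung index pin up, swing the tray round to the side away from the vase and let the pin drop home in the hole there. Then lift the case straight up out of its two neighbours, stand it on the bare top of the TV unit, take a new grip across its two ribs, and lower it upright and gently, without letting it drop, onto the floor of the charging bay, centred between its walls. Do not shove the vase, remote or figurine, keep the case upright, and leave the tray pinned where you swung it.

Things in the scene. Friction and masses are not known exactly. Their poses are not given: they have to be found in the camera images.
- foot: Fixed foot of the swing-out caddy: white disc, radius 95 mm, 20 mm high. Origin: centre of its underside, on the tray's vertical turning axis; z up. Its +x side carries a fixed clear canopy over the tray: roof x 50 to 155, y -50 to 50, underside 98 mm and top 104 mm above the table, on a clear post at x 148 to 155, y -30 to 30. Three index holes (dark spots, 11 mm wide, 75 mm from the axis) lie at its -x side (start) and 75 degrees (1.309 rad) round from there either way.
- swing (a joint): Turn of the grey tray about the foot's vertical axis, rad, positive counter-clockwise from above; 0 at the start (pinned, case under the canopy on the foot's +x side, pin on its -x side). The other two holes are at +1.309 (case towards the foot's +y side) and -1.309 (towards its -y side); stops at +-1.45. A little friction (about 0.1 N m), no spring. The tray is 34 mm high at its top; its case end reaches 123 mm from the axis, 80 mm wide; its 40 mm wide tail reaches 97 mm.
- pin (a joint): Lift of the index pin, m. 0: home in a hole; the pin is 8 mm thick with a round tip and reaches 10 mm down into the hole, so it is out of the hole above 0.010 and rests at 0.010 on the disc between holes; stop at 0.020. A spring pulls it down with 4 N at 0 and 8 N at 0.020. It enters a hole within about 0.02 rad.
- knob (a point): Middle of the black round knob on the pin, 75 mm from the turning axis on the tray's tail, with its axis vertical: 26 mm diameter, 30 mm high, from 44 to 74 mm above the table with the pin home; the point is 60 mm up then. It moves with pin and tray; the knob does not spin in the tray. Pinch it from above, lift it, carry it round the arc (turning the hand with the tray), let go.
- seat (a point): Where the case's origin sits in the tray: 100 mm from the turning axis opposite the knob, 34 mm above the table; x points outward along the radius, y along the tray's width. The grey neighbour blocks fixed to the tray on both y sides (y 22 to 37 mm, x -20 to 20 mm, tops 90 mm above the table) grip the case's ribs in upright grooves with 2 mm play: it goes only straight up, by 56 mm, and can be held there only across its x faces.
- case: Black plastic battery case, about 0.15 kg: upright block 36 (x) by 40 (y) by 52 mm high, with a 10 mm wide, 6 mm deep rib up the full height of each y face (52 mm over the ribs) and four round steel contacts on top. Origin: centre of the underside; z up. At the start it stands on the tray's seat, its x along the radius.
- bay: Fixed grey charging bay. Origin: centre of its underside, z up. Floor plate 80 (x) by 70 (y) mm, 6 mm thick; two upright walls, 60 mm long in y, on its +x and -x sides, inner faces at x = -24 and 24 mm, tops 78 mm above the table; the ends towards +y and -y are open. The case goes between the walls with its ribs towards the open ends (either way round); there is no room for fingers between case and walls.
- bay_floor (a point): Centre of the bay's floor, 6 mm above the table, axes as the bay's: where the case's origin must end.
- vase: Stoneware vase, 0.7 kg, 76 mm widest diameter (60 mm up), 145 mm high, neck 34 mm wide at 125 mm. Origin: centre of underside. It stands close beside the foot, in the way of the tray's swing to that side. Bystander: not to be shoved.
- coaster: Fixed bamboo coaster, radius 42 mm, 8 mm thick, beside the foot on the side opposite the vase; the tray passes 14 mm above it. Origin: centre of underside.
- remote: Red plastic remote lying flat, 150 (x) by 44 (y) by 18 mm high, on the robot's side of the charging bay. Origin: centre of underside. Bystander.
- figurine: Chrome abstract figurine, 48 mm diameter foot, 110 mm high, behind the charging bay. Origin: centre of underside. Bystander.
There are look-alikes about, which are no part of the job. Of the things like the bay, leave any that is orange; of the rest the larger one is meant.

How it is judged:
By the outcome, as a careful person would: the job done as asked, in the order asked, and still so for the second after the job is handed in, with the robot touching nothing.
It also fails if it takes over 72 s, if anything falls off the work surface, if the arm or the gripper's body presses on something with over 40 N, if the wrist force passes 120 N, or if a joint passes its speed limit or range.

## Robot

A 7-joint arm with a two-finger parallel gripper is mounted at the origin on the work surface. World frame = base frame: x ahead of the robot, y to its left, z up, the work surface at z = 0. Lengths are in mm, angles in rad, forces in N, time in s.
With the tool pointing down it reaches from about 400 to 875 mm from the base axis. Payload 19.3 kg.
Tool frame: the origin (TCP) lies midway between the tips of the shut fingers; the grasp point (between the pads) lies 19 mm behind it; z points along the fingers, x is the direction in which the jaws open and shut, and the axes are right-handed (so a half turn about z gives the same grasp; the last joint's range is limited). The gripper opens to 85 mm and grips with 20 to 120 N. Pads are 22 mm wide; open, the fingers measure 114 mm over their backs; the gripper's body (76 mm by 85 mm) begins 54 mm behind the grasp point. The pads swing forward as they close: fully open they stand 13 mm farther back than shut.
Start: joints at [1.273, 0.521, -0.036, 1.599, 0.021, 1.021, -0.113], TCP at [141.119, -608.851, 231.291] pointing down, gripper open.
Joint ranges: [-2.91, 2.91], [-0.3, 2.13], [-1.5, 1.42], [0.17, 2.43], [-1.26, 4.41], [0.16, 1.93], [-2.52, 2.52]. Speed limits (rad/s): [1.89, 1.89, 2.39, 2.39, 3.01, 3.01, 3.01].

## Interface

Orientations are given as a unit quaternion [x, y, z, w].
In Python, from bench import manip gives the robot as it stands. The module is installed in compiled form; this text tells all that it offers.
- The arm moves only by the tool send_rows, never from a script. Its argument "increments" is a list of rows, each a list of 3 entries, a list of its own where there are three numbers: the shift along the tool's x, y, z in mm, then the turn about the tool's z in rad, then the closure in counts, from 0 (fully open) to 255 (shut). In form: [[[x, y, z], yaw, claw], ...]. A call has 1 to 20 rows; each row is the pose to reach, as a shift and turn from the pose measured when the call began, along the tool's axes at that moment; what a row does not reach only later rows make up. A row lasts 1/8 s, in which the tool goes at most 62.5 mm and 10.7 degrees, less where a joint would pass 70% of its speed; a pose out of reach is approached as far as the arm can. A call with a gripper value outside its range is refused whole. The fingers move at their own pace and stop on an object; the grip force is fixed at half the most. Time passes only in rows, so rows that repeat a pose let the fingers close. It gives the time, the measured TCP pose, the force and the opening at its end, in the units of the state.
- manip.state(): the state, without advancing time (a new reading comes with each control period).
- manip.camera(name): name is "side" or "top" or "wrist"; returns the picture (384x512x3 uint8, blue, green, red); there is no depth.
- manip.camera_info(name): a dict with "K" (3x3 intrinsics, pixels), "view" (4x4, takes a point from world to camera coordinates). Camera axes: x right, y up, looking along -z (the intrinsics and any distortion apply to the point x, -y, -z); pixel columns grow to the right and rows downward; lengths in mm; the calibration is good to about 2 mm. A picture is of the moment at which its call begins: read the wrist's pose just before it. camera_info takes no time and is no camera call; for the wrist camera it gives the pose at the moment of the call.
- manip.close_job(): hands the job in, once; it reports no verdict.
The state is a dict: "time": time; "joint_pos": joint angles; "qvel": joint speeds; "tau": joint torques, N m; "position": TCP position; "orientation": TCP orientation; "ft_force": force on the tool from outside, world axes, zero at the start; "wrist_torque": the same for the moment, N m; "finger_gap": opening from 0.0 (shut) to 1.0 (fully open).
Only numpy, scipy, OpenCV 4.12 (cv2) and the standard library are available. Lean on these libraries where they do the work, as an engineer would, in place of code of your own. Each camera call takes 0.05 s, during which the arm holds its last target.

## Working session

There is one attempt and no reset: what is moved stays moved. The work goes in short steps, Python scripts to look and compute and a tool call to move; the robot and the scene stay as the last step left them, time stands still between calls to the robot, and variables do not carry over. Pictures are saved under pics/ and viewed, and the job is handed in when it is done.

Besides the shell and the picture viewer there is one more tool, called after ">>>" in YAML: its name, and indented under it one key for each argument. send_rows: Moves the arm, as the interface text tells. Its arguments: {"type":"object","properties":{"increments":{"type":"array"}},"required":["increments"]}

```bash
mkdir -p pics; python3 - <<'E'
from bench import manip
import cv2,numpy as np
s=manip.state();print(s)
for n in("side","top","wrist"):
    i=manip.camera_info(n);print(n,i)
    cv2.imwrite(f"pics/{n}0.png",manip.camera(n))
E
```

```text
{'time': 0.0, 'joint_pos': array([ 1.27285455,  0.52200867, -0.03635809,  1.59999812,  0.021178  ,
        1.02107553, -0.11280494]), 'qvel': array([ 0.00109175,  0.00162175,  0.00180162,  0.0002662 ,  0.00229612,
       -0.00105487, -0.00094201]), 'tau': array([-3.69215550e-04, -9.27083516e+01,  1.97944455e+00, -3.69922936e+01,
        1.76413829e-02,  8.17720749e-03, -1.75619613e-05]), 'position': array([ 141.02566415, -608.544581  ,  230.73223983]), 'orientation': array([ 7.82872221e-01, -6.22182272e-01, -4.46274050e-04, -3.26577436e-04]), 'ft_force': array([-0.43801874,  0.3095325 ,  0.95279692]), 'wrist_torque': array([-0.00017216, -0.0178929 , -0.02604629]), 'finger_gap': 0.9965653831163483}
side {'K': array([[472.93516732,   0.        , 253.75334494],
       [  0.        , 472.93516732, 189.40793671],
       [  0.        ,   0.        ,   1.        ]]), 'view': array([[-8.13178813e-01, -5.81885014e-01,  1.22494110e-02,
         4.33008385e+02],
       [ 2.86445726e-01, -3.81806754e-01,  8.78733435e-01,
        -2.31084660e+02],
       [-5.06644909e-01,  7.18076203e-01,  4.7715
[... 454 characters left out ...]
93357e+02],
       [-1.88413963e-01, -1.25685894e-02,  9.82009271e-01,
        -8.19012798e+02],
       [ 0.00000000e+00,  0.00000000e+00,  0.00000000e+00,
         1.00000000e+00]])}
wrist {'K': array([[329.15284049,   0.        , 253.54839007],
       [  0.        , 329.15284049, 189.45865096],
       [  0.        ,   0.        ,   1.        ]]), 'view': array([[ 2.25432947e-01, -9.74257792e-01, -1.31941073e-03,
        -6.24458141e+02],
       [ 9.23996940e-01,  2.14232092e-01, -3.16755846e-01,
         4.08258094e+01],
       [ 3.08884511e-01,  7.01880724e-02,  9.48506190e-01,
        -3.81839612e+02],
       [ 0.00000000e+00,  0.00000000e+00,  0.00000000e+00,
         1.00000000e+00]])}
```

View pics/top0.png

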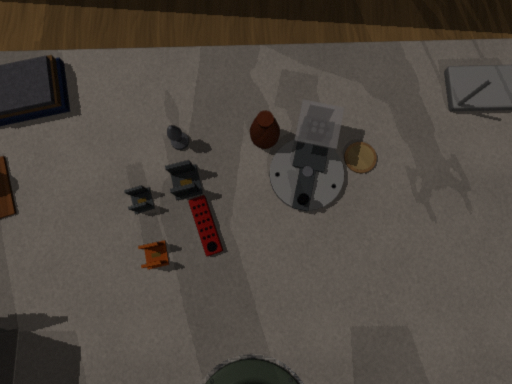

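View pics/side0.png

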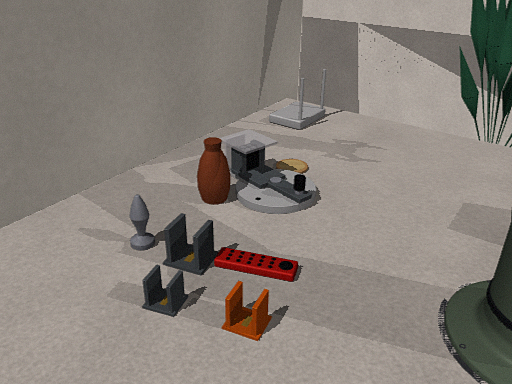

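View pics/wrist0.png

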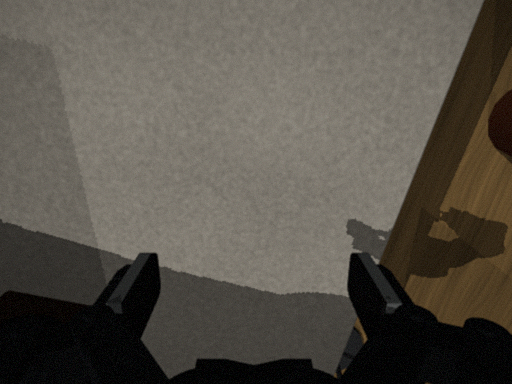

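The top view shows three things like a bay: dark larger at (183,180), dark smaller at (141,199), orange at (155,255). The larger dark one fits, and it has the remote on its robot side and the figurine behind it. I'll enlarge to confirm and measure.

```bash
cat > h.py <<'E'
from bench import manip
import cv2,numpy as np
def ray(n,u,v,z,info=None):
    i=info or manip.camera_info(n);K=i["K"];V=i["view"]
    d=np.array([(u-K[0,2])/K[0,0],-(v-K[1,2])/K[1,1],-1.]);R=V[:3,:3];c=-R.T@V[:3,3];w=R.T@d
    t=(z-c[2])/w[2];return c+t*w
def proj(n,p,info=None):
    i=info or manip.camera_info(n);K=i["K"];V=i["view"]
    q=V[:3,:3]@np.asarray(p,float)+V[:3,3];return np.array([K[0,0]*q[0]/-q[2]+K[0,2],K[1,1]*-q[1]/-q[2]+K[1,2]])
def crop(img,x0,y0,x1,y1,s,f):
    c=cv2.resize(img[y0:y1,x0:x1],None,fx=s,fy=s,interpolation=cv2.INTER_CUBIC)
    c=np.clip(c.astype(float)*1.5,0,255).astype(np.uint8)
    for k in range((x0+9)//10*10,x1,10):
        cv2.line(c,((k-x0)*s,0),((k-x0)*s,8 if k%50 else 20),(0,255,255),1)
        if k%20==0: cv2.putText(c,str(k),((k-x0)*s,20),0,.35,(0,255,255),1)
    for k in range((y0+9)//10*10,y1,10):
        cv2.line(c,(0,(k-y0)*s),(8,(k-y0)*s),(0,255,255),1)
        if k%20==0: cv2.putText(c,str(k),(8,(k-y0)*s+4),0,.35,(0,255,255),1)
    cv2.imwrite(f,c)
E
python3 - <<'E'
from h import *
t=cv2.imread("pics/top0.png");s=cv2.imread("pics/side0.png")
crop(t,245,90,385,220,5,"pics/t_a.png");crop(t,115,115,235,275,3,"pics/t_b.png")
crop(t,150,115,225,215,6,"pics/t_c.png")
crop(s,120,120,330,280,3,"pics/s_a.png")
E
```

```text
(no output)
```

View pics/t_a.png

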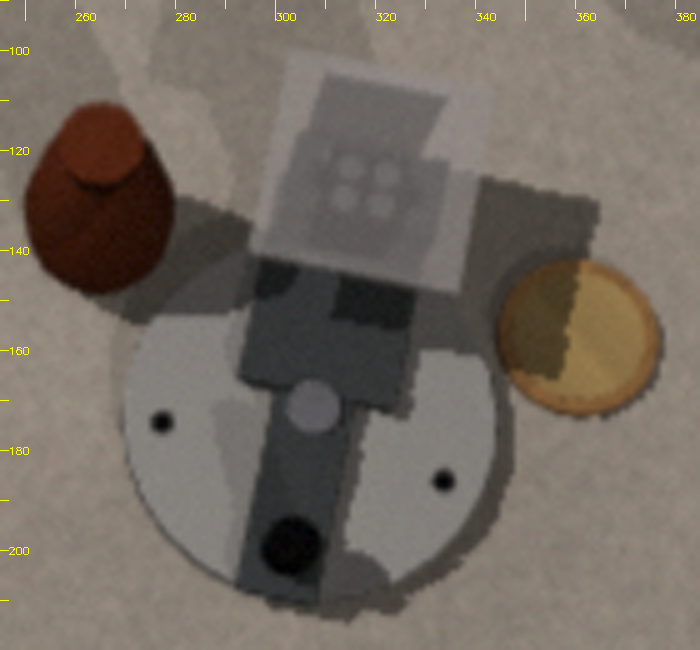

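View pics/t_c.png

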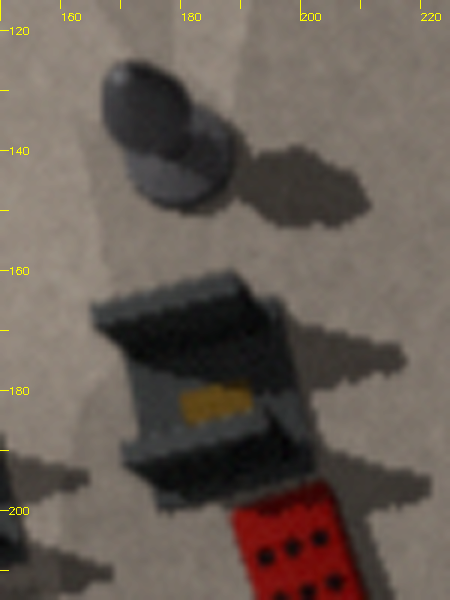

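View pics/s_a.png

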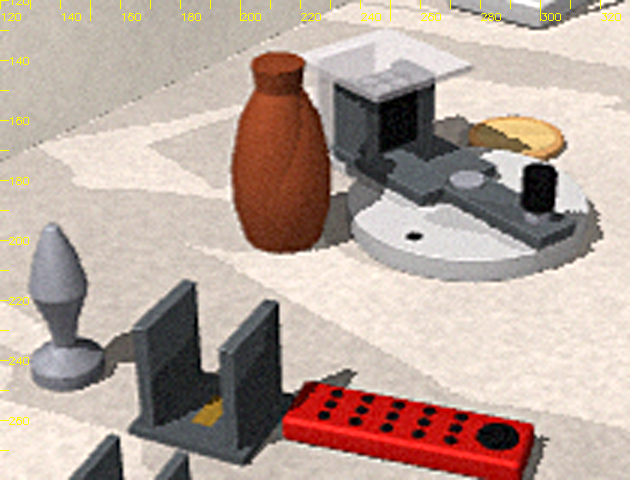

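View pics/t_b.png

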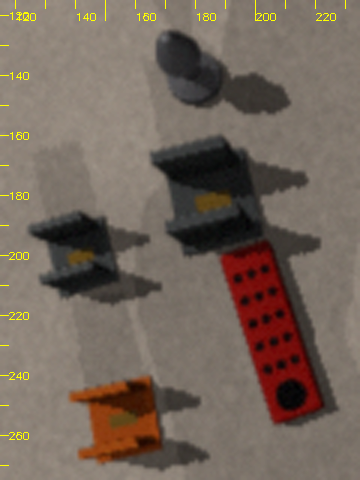

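```bash
python3 - <<'E'
from h import *
i=manip.camera_info("top")
r=lambda u,v,z:ray("top",u,v,z,i)
L=r(277.5,174.2,20);R=r(333.5,186.2,20);k=r(303.3,198.8,74);c=r(307.5,171,36)
print("holes",L,R,np.linalg.norm(L-R),"knob",k,"ctr",c,np.linalg.norm((k-c)[:2]))
y=(L-R)[:2];y/=np.linalg.norm(y);x=np.array([y[1],-y[0]])
m=(L+R)[:2]/2+19.4*x;print("axis",m,"foot yaw",np.arctan2(x[1],x[0]),"knobpred",m-75*x)
th=np.arctan2(*( -(k-c)[:2])[::-1]);print("yaw from knob",th)
print("canopy",[r(*p,104)[:2].round() for p in((302,99.5),(342,110),(336,148),(295,141))])
print("contacts",[r(*p,86)[:2].round() for p in((315,123.5),(322,124.5),(313.5,129.5),(321,131))])
print("vase base approx",r(265,140,0),r(265,137,60),"coaster",r(361,157,8))
# bay wall tops z78
for p in((166,168),(188.5,161),(171,191),(194,184)):print(r(*p,78)[:2].round(1))
print("pad",r(186,182.3,6))
print("floor corners",[r(*p,6)[:2].round() for p in((176,199.5),(202,193),(196,165))])
# side: axis hole etc
print("side knob top",ray("side",300,175.5,74),"side L hole",ray("side",257.5,198.6,20))
print("side bay floor pad",ray("side",190,257,6), "side wall tops",[ray("side",*p,78)[:2].round() for p in((165,229),(184,214),(193.5,236.5),(212,220.5))])
E
```

```text
holes [575.93483165 -75.18847628  20.        ] [ 542.08564322 -215.15061822   20.        ] 143.99711363159105 knob [ 503.68357488 -131.34267767   74.        ] ctr [ 579.05243747 -149.40390367   36.        ] 77.5027311238392
axis [ 577.86662619 -149.72987654] foot yaw -0.23728906321078344 knobpred [ 504.96821607 -132.09973752]
yaw from knob -0.23520244860449388
canopy [array([ 739., -135.]), array([ 710., -228.]), array([ 617., -209.]), array([ 636., -114.])]
contacts [array([ 685., -166.]), array([ 682., -183.]), array([ 670., -162.]), array([ 666., -179.])]
vase base approx [673.6558205 -45.8205163   0.       ] [662.12571699 -44.94654474  60.        ] coaster [ 619.61327024 -293.08523437    8.        ]
[584.  194.1]
[600.2 140.3]
[527.9 180.5]
[543.6 126.2]
pad [562.52514311 160.58348389   6.        ]
floor corners [array([518., 185.]), array([534., 119.]), array([608., 135.])]
side knob top [ 505.61100602 -135.74398732   74.        ] side L hole [575.29289594 -73.78989585  20.        ]
side bay floor pad [562.96887541 163.11934477   6.        ] side wall tops [array([586., 198.]), array([594., 140.]), array([529., 185.]), array([537., 126.])]
```

```bash
cat >> h.py <<'E'
from scipy.spatial.transform import Rotation as Ro
def rel(p,yaw,s=None):
    s=s or manip.state();R=Ro.from_quat(s["orientation"]).as_matrix()
    d=R.T@(np.asarray(p,float)-s["position"]);y0=np.arctan2(R[1,0],R[0,0])
    dy=-(yaw-y0);dy=(dy+np.pi)%(2*np.pi)-np.pi
    print("t",round(s["time"],2),"TCP",s["position"].round(1),"yaw",round(y0,3),"tilt",np.degrees(np.arccos(-R[2,2])).round(2),"q7",s["joint_pos"][6].round(2),"gap",round(s["finger_gap"],3),"F",s["ft_force"].round(1))
    print("shift",d.round(1),"turn",round(dy,3));return d,dy
E
python3 - <<'E'
from h import *
rel([504.5,-132,180],-0.237)
V=manip.camera_info("wrist")["view"];c=-V[:3,:3].T@V[:3,3];print(c, V[:3,:3].T@[0,0,-1]);print(manip.state()["joint_pos"])
print("fig",ray("top",179,145,3),"remote ends",ray("top",190,203,18),ray("top",203,199,18),ray("top",207,255,18),ray("top",222,249,18))
E
```

```text
t 0.15 TCP [ 141.1 -608.6  230.9] yaw -1.343 tilt 0.05 q7 -0.11 gap 1.002 F [-0.4  0.2  0. ]
shift [-382.2 -461.7   51.2] turn -1.106
[ 221.00109547 -590.35475045  374.36321895] [-0.30884104 -0.07032793 -0.94850998]
[ 1.27276043  0.52187845 -0.0363229   1.59987932  0.02117614  1.02110118
 -0.1128322 ]
fig [664.02683634 181.72686793   3.        ] remote ends [506.78061672 146.91292047  18.        ] [516.30922393 114.21211486  18.        ] [377.61674047 102.95969721  18.        ] [391.42614994  66.19122082  18.        ]
```

>>> send_rows:
  increments:
    - [[-100,-120,10],-0.3,0]
    - [[-200,-240,20],-0.6,0]
    - [[-300,-360,30],-0.9,0]
    - [[-382,-462,50],-1.1,0]
    - [[-382,-462,50],-1.106,0]
    - [[-382,-462,50],-1.106,0]
    - [[-382,-462,50],-1.106,0]
    - [[-382,-462,50],-1.106,0]
    - [[-382,-462,50],-1.106,0]
    - [[-382,-462,50],-1.106,0]
    - [[-382,-462,50],-1.106,0]
    - [[-382,-462,50],-1.106,0]

```text
time: 1.65
position: [504.3, -132.8, 181.0]
orientation: [0.993, -0.118, -0.001, -0.0]
ft_force: [-0.5, -0.2, 0.3]
finger_gap: 1.002
```

```bash
python3 - <<'E'
from h import *
rel([504.5,-132,180],-0.237)
i=manip.camera_info("wrist");im=manip.camera("wrist");cv2.imwrite("pics/w1.png",cv2.convertScaleAbs(im,alpha=1.5))
np.savez("w1.npz",K=i["K"],view=i["view"])
print(proj("wrist",[504.5,-132,74],i),proj("wrist",[577.9,-149.7,36],i))
E
```

```text
t 1.65 TCP [ 504.3 -132.8  181. ] yaw -0.237 tilt 0.06 q7 -0.33 gap 1.002 F [-0.5 -0.2  0.3]
shift [-0.  -0.8  1. ] turn -0.0
[253.07118864 186.21541586] [336.24189832 173.31091813]
```

View pics/w1.png

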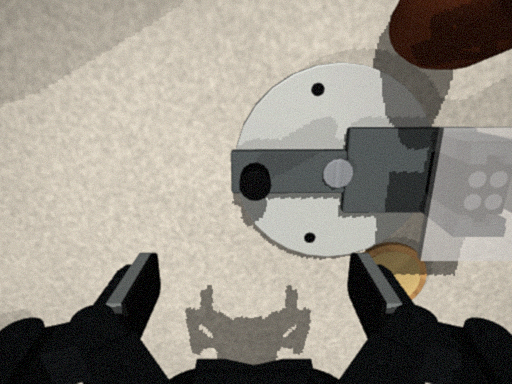

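```bash
python3 - <<'E'
from h import *
im=cv2.imread("pics/w1.png");crop(im,225,70,365,250,4,"pics/w1c.png")
E
```

```text
(no output)
```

View pics/w1c.png

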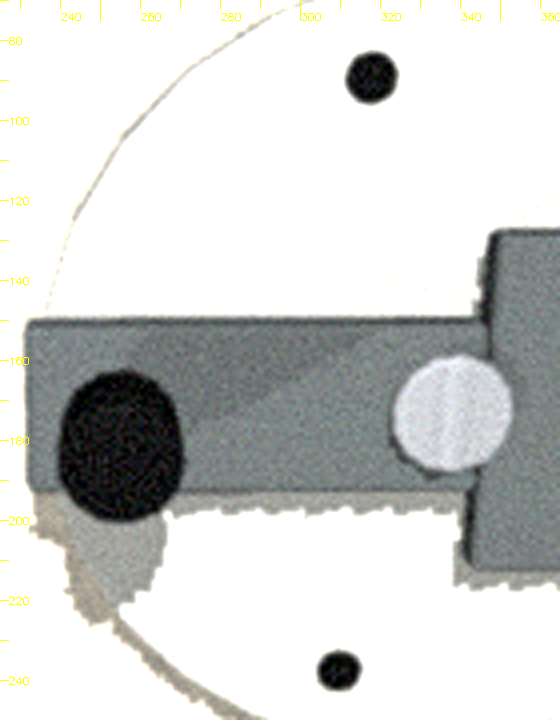

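```bash
python3 - <<'E'
from h import *
d=np.load("w1.npz");i={"K":d["K"],"view":d["view"]}
r=lambda u,v,z:ray("wrist",u,v,z,i)
L=r(317.8,89.3,20);R=r(309.8,237.4,20);k=r(254.7,184,74);c=r(337.8,172.5,38)
y=(L-R)[:2];print(np.linalg.norm(y));y/=np.linalg.norm(y);x=np.array([y[1],-y[0]])
m=(L+R)[:2]/2+19.4*x;print("holes",L,R,"axis",m,"yaw",np.arctan2(x[1],x[0]),"knobpred",m-75*x,"knob",k,"cap",c)
E
```

```text
145.25091196947557
holes [577.23110629 -74.78666133  20.        ] [ 543.76759783 -216.13028881   20.        ] axis [ 579.37748739 -149.92792765] yaw -0.23247243787959318 knobpred [ 506.39500544 -132.64911611] knob [ 506.20129535 -130.50108107   74.        ] cap [ 579.01262192 -148.61311962   38.        ]
```

```bash
python3 - <<'E'
from h import *
rel([506.3,-132,43],-0.234)
E
```

```text
t 1.7 TCP [ 504.2 -133.2  181.1] yaw -0.238 tilt 0.05 q7 -0.33 gap 1.001 F [ 0.1 -0.6 -0.4]
shift [  1.9  -1.6 138.1] turn -0.004
```

>>> send_rows:
  increments:
    - [[1.9,-1.6,40],-0.004,0]
    - [[1.9,-1.6,80],-0.004,40]
    - [[1.9,-1.6,115],-0.004,60]
    - [[1.9,-1.6,138],-0.004,60]
    - [[1.9,-1.6,138],-0.004,60]
    - [[1.9,-1.6,138],-0.004,60]
    - [[1.9,-1.6,138],-0.004,255]
    - [[1.9,-1.6,138],-0.004,255]
    - [[1.9,-1.6,138],-0.004,255]
    - [[1.9,-1.6,138],-0.004,255]
    - [[1.9,-1.6,138],-0.004,255]
    - [[1.9,-1.6,138],-0.004,255]

```text
time: 3.2
position: [505.8, -132.1, 43.9]
orientation: [0.993, -0.117, -0.001, 0.0]
ft_force: [-8.2, 1.5, 17.1]
finger_gap: 0.286
```

```bash
python3 - <<'E'
from h import *
rel([506.3,-132,43],-0.234)
i=manip.camera_info("wrist");im=manip.camera("wrist");cv2.imwrite("pics/w2.png",cv2.convertScaleAbs(im,alpha=1.5))
E
```

```text
t 3.2 TCP [ 505.8 -132.1   43.9] yaw -0.234 tilt 0.08 q7 -0.46 gap 0.286 F [-8.2  1.5 17.1]
shift [ 0.5 -0.2  0.9] turn -0.0
```

View pics/w2.png

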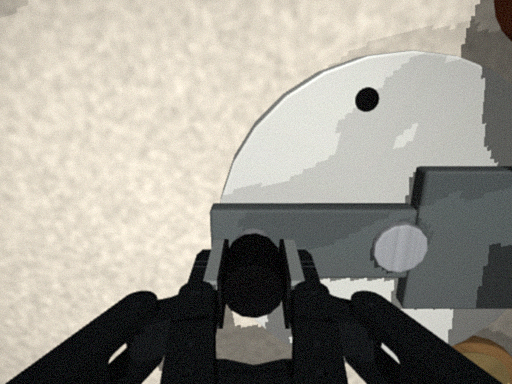

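>>> send_rows:
  increments:
    - [[0,0,-5],0,255]
    - [[0,0,-10],0,255]
    - [[0,0,-16],0,255]
    - [[0,0,-16],0,255]
    - [[0,0,-16],0,255]

```text
time: 3.88
position: [505.7, -132.1, 59.7]
orientation: [0.993, -0.117, -0.001, 0.0]
ft_force: [-1.9, 0.6, -7.3]
finger_gap: 0.287
```

```bash
python3 - <<'E'
from h import *
rel([506.3,-132,59],-0.234)
A=np.array([579.2,-149.6]);s=manip.state();R=Ro.from_quat(s["orientation"]).as_matrix()
v=s["position"][:2]-A;print(np.linalg.norm(v),np.arctan2(-v[1],-v[0]))
# arc waypoints about axis, in tool axes
for a in np.linspace(0,-1.309,13)[1:]:
    c,sn=np.cos(a),np.sin(a);w=np.array([[c,-sn],[sn,c]])@v+A
    d=R.T@np.array([w[0]-s["position"][0],w[1]-s["position"][1],0]);print(d.round(1),round(-a,3))
E
```

```text
t 3.88 TCP [ 505.7 -132.1   59.7] yaw -0.234 tilt 0.1 q7 -0.44 gap 0.287 F [-1.9  0.6 -7.3]
shift [ 0.6 -0.2  0.7] turn -0.0
75.60337905425722 -0.23391657087203427
[ 0.4 -8.2 -0. ] 0.109
[  1.8 -16.4  -0. ] 0.218
[  4.  -24.3  -0. ] 0.327
[  7.1 -32.   -0. ] 0.436
[ 10.9 -39.2  -0. ] 0.545
[ 15.6 -46.   -0. ] 0.654
[ 21.  -52.3  -0.1] 0.764
[ 27.  -57.9  -0.1] 0.873
[ 33.6 -62.9  -0.1] 0.982
[ 40.7 -67.1  -0.1] 1.091
[ 48.2 -70.5  -0.1] 1.2
[ 56.  -73.1  -0.1] 1.309
```

>>> send_rows:
  increments:
    - [[0.4,-8.2,0],0.109,255]
    - [[1.8,-16.4,0],0.218,255]
    - [[4.0,-24.3,0],0.327,255]
    - [[7.1,-32.0,0],0.436,255]
    - [[10.9,-39.2,0],0.545,255]
    - [[15.6,-46.0,0],0.654,255]
    - [[21.0,-52.3,0],0.764,255]
    - [[27.0,-57.9,0],0.873,255]
    - [[33.6,-62.9,0],0.982,255]
    - [[40.7,-67.1,0],1.091,255]
    - [[48.2,-70.5,0],1.2,255]
    - [[56.0,-73.1,0],1.309,255]
    - [[56.0,-73.1,0],1.309,255]
    - [[56.0,-73.1,0],1.309,255]
    - [[56.0,-73.1,0],1.309,255]

```text
time: 5.75
position: [576.8, -74.4, 59.5]
orientation: [0.717, -0.697, -0.001, 0.001]
ft_force: [-0.9, -5.0, -7.4]
finger_gap: 0.283
```

```bash
python3 - <<'E'
from h import *
rel([0,0,59],-1.543)
A=np.array([579.2,-149.6]);s=manip.state()
v=s["position"][:2]-A;print(np.linalg.norm(v),np.arctan2(-v[1],-v[0])+.234, s["wrist_torque"])
cv2.imwrite("pics/t3.png",0);t=manip.camera("top");crop(t,245,90,385,220,5,"pics/t3.png")
cv2.imwrite("pics/w3.png",cv2.convertScaleAbs(manip.camera("wrist"),alpha=1.5))
E
```

```text
t 5.75 TCP [576.8 -74.4  59.5] yaw -1.543 tilt 0.13 q7 -1.52 gap 0.283 F [-0.9 -5.  -7.4]
shift [-90.5 574.5   1.7] turn 0.0
75.21631803074338 -1.304509809140983 [-1.32519756  0.29392887 -0.10524631][ WARN:0@0.032] global loadsave.cpp:1063 imwrite_ Unsupported depth image for selected encoder is fallbacked to CV_8U.
```

View pics/t3.png

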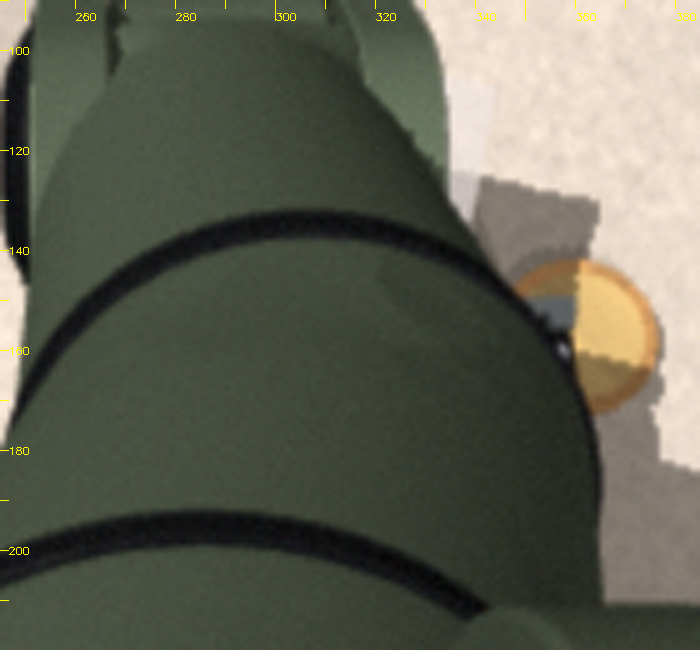

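View pics/w3.png

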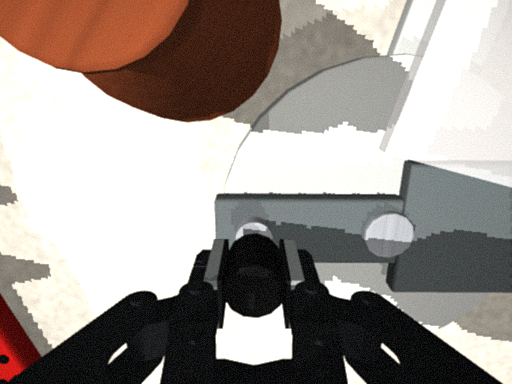

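>>> send_rows:
  increments:
    - [[0,0,3],0.003,255]
    - [[0,0,6],0.003,255]
    - [[0,0,8],0.003,255]
    - [[0,0,8],0.003,255]
    - [[0,0,8],0.003,255]

```text
time: 6.48
position: [576.8, -74.5, 51.6]
orientation: [0.716, -0.698, -0.001, 0.001]
ft_force: [-1.4, -3.1, -6.1]
finger_gap: 0.29
```

>>> send_rows:
  increments:
    - [[0,0,3],0,255]
    - [[0,0,6],0,255]
    - [[0,0,7.6],0,255]
    - [[0,0,7.6],0,255]

```text
time: 6.98
position: [577.0, -74.4, 44.1]
orientation: [0.716, -0.698, -0.0, 0.001]
ft_force: [-1.2, -3.3, -1.7]
finger_gap: 0.289
```

>>> send_rows:
  increments:
    - [[0,0,0],0,60]
    - [[0,0,0],0,60]
    - [[0,0,0],0,60]
    - [[0,0,-25],0,60]
    - [[0,0,-60],0,60]
    - [[0,0,-100],0,30]
    - [[0,0,-140],0,0]
    - [[0,0,-140],0,0]
    - [[0,0,-140],0,0]

```text
time: 8.1
position: [577.0, -74.3, 183.8]
orientation: [0.716, -0.698, -0.001, 0.001]
ft_force: [0.0, -0.9, 0.4]
finger_gap: 0.999
```

```bash
python3 - <<'E'
from h import *
a=-0.234-1.309;A=np.array([579.2,-149.6]);c=A+100*np.array([np.cos(a),np.sin(a)]);print(c)
rel([*c,185],a)
i=manip.camera_info("wrist");np.savez("w4.npz",K=i["K"],view=i["view"])
im=manip.camera("wrist");cv2.imwrite("pics/w4.png",cv2.convertScaleAbs(im,alpha=1.2))
E
```

```text
[ 581.97927475 -249.5613707 ]
t 8.1 TCP [577.  -74.3 183.8] yaw -1.546 tilt 0.11 q7 -1.51 gap 0.999 F [ 0.  -0.9  0.4]
shift [175.4  -0.6  -1.2] turn -0.003
```

View pics/w4.png

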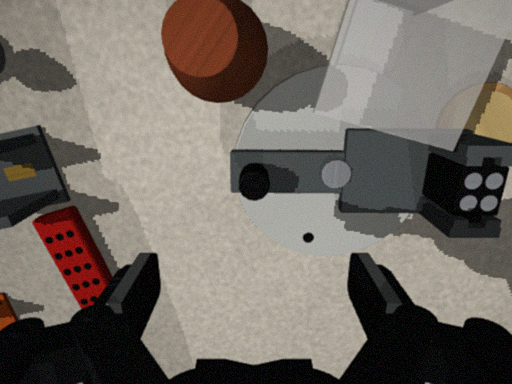

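>>> send_rows:
  increments:
    - [[45,0,-2],-0.003,0]
    - [[90,-0.6,-2],-0.003,0]
    - [[135,-0.6,-2],-0.003,0]
    - [[175.4,-0.6,-2],-0.003,0]
    - [[175.4,-0.6,-2],-0.003,0]
    - [[175.4,-0.6,-2],-0.003,0]
    - [[175.4,-0.6,-2],-0.003,0]

```text
time: 9.02
position: [581.9, -248.3, 184.9]
orientation: [0.717, -0.697, -0.001, 0.001]
ft_force: [0.2, -0.1, 0.4]
finger_gap: 1.001
```

```bash
python3 - <<'E'
from h import *
a=-0.234-1.309;A=np.array([579.2,-149.6]);c=A+100*np.array([np.cos(a),np.sin(a)])
rel([*c,185],a)
i=manip.camera_info("wrist");np.savez("w5.npz",K=i["K"],view=i["view"])
im=manip.camera("wrist");crop(im,160,80,360,270,4,"pics/w5.png")
for p in ([*c,86],[*(A-75*np.array([np.cos(a),np.sin(a)])),74],[*A,38]):print(proj("wrist",p,i))
E
```

```text
t 9.03 TCP [ 581.9 -248.3  184.9] yaw -1.541 tilt 0.2 q7 -1.22 gap 1.001 F [ 0.2 -0.1  0.4]
shift [ 1.3 -0.  -0.1] turn 0.002
[255.3982235  190.29814759]
[ 39.81676924 185.19913454]
[145.93980989 173.22869584]
```

View pics/w5.png

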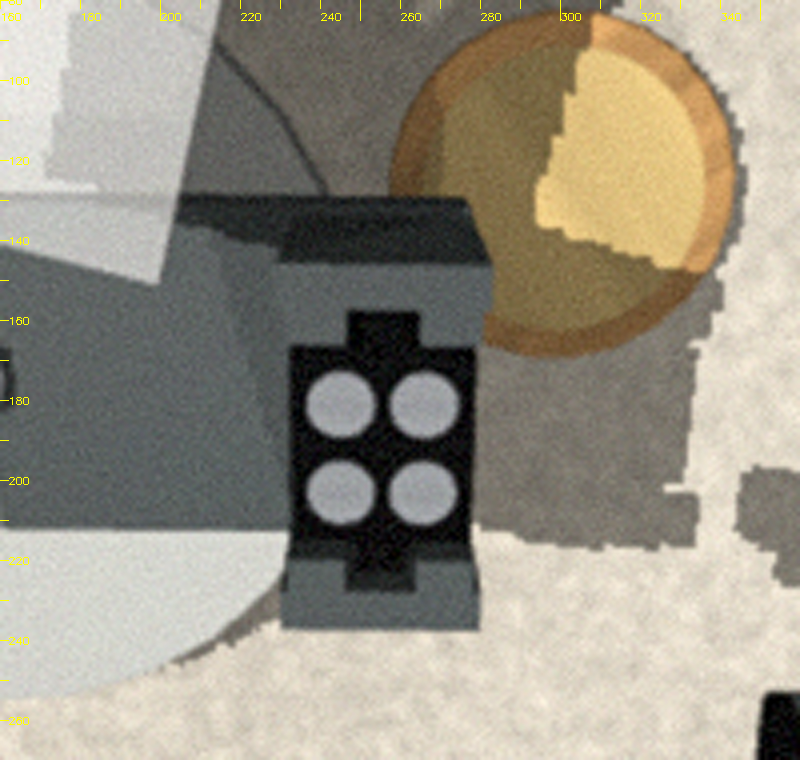

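>>> send_rows:
  increments:
    - [[0.2,0.8,40],0.002,0]
    - [[0.2,0.8,80],0.002,0]
    - [[0.2,0.8,110],0.002,0]
    - [[0.2,0.8,131],0.002,0]
    - [[0.2,0.8,131],0.002,0]
    - [[0.2,0.8,131],0.002,60]
    - [[0.2,0.8,131],0.002,255]
    - [[0.2,0.8,131],0.002,255]
    - [[0.2,0.8,131],0.002,255]
    - [[0.2,0.8,131],0.002,255]
    - [[0.2,0.8,131],0.002,255]

```text
time: 10.45
position: [581.3, -248.8, 55.2]
orientation: [0.717, -0.697, -0.001, 0.001]
ft_force: [-1.2, -0.1, 7.5]
finger_gap: 0.415
```

```bash
python3 - <<'E'
from h import *
rel([581.9,-249.5,54],-1.543)
crop(manip.camera("wrist"),110,130,400,384,2,"pics/w6.png")
E
```

```text
t 10.45 TCP [ 581.3 -248.8   55.2] yaw -1.543 tilt 0.1 q7 -1.22 gap 0.415 F [-1.2 -0.1  7.5]
shift [ 0.7 -0.5  1.2] turn -0.0
```

View pics/w6.png

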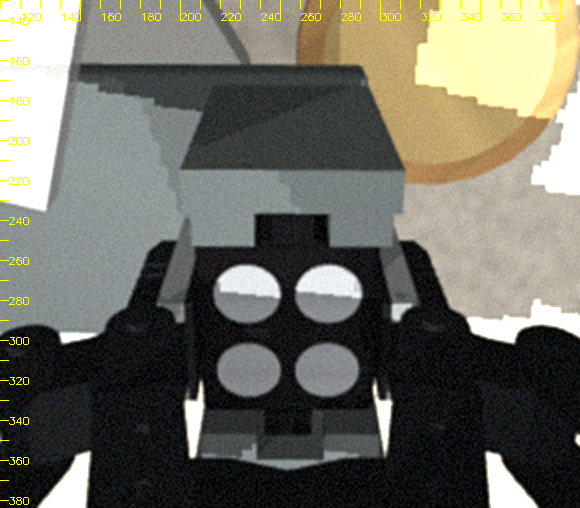

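>>> send_rows:
  increments:
    - [[0,0,-8],0,255]
    - [[0,0,-16],0,255]
    - [[0,0,-26],0,255]
    - [[0,0,-36],0,255]
    - [[0,0,-46],0,255]
    - [[0,0,-56],0,255]
    - [[0,0,-68],0,255]
    - [[0,0,-80],0,255]
    - [[0,0,-95],0,255]
    - [[0,0,-95],0,255]
    - [[0,0,-95],0,255]

```text
time: 11.88
position: [581.3, -248.6, 149.9]
orientation: [0.717, -0.697, -0.001, 0.001]
ft_force: [-0.1, 0.4, -2.8]
finger_gap: 0.411
```

```bash
python3 - <<'E'
from h import *
rel([470,-50,150],-1.543)
cv2.imwrite("pics/s7.png",cv2.convertScaleAbs(manip.camera("side"),alpha=1.3))
E
```

```text
t 11.88 TCP [ 581.3 -248.6  149.9] yaw -1.543 tilt 0.12 q7 -1.22 gap 0.411 F [-0.1  0.4 -2.8]
shift [-2.016e+02  1.058e+02  1.000e-01] turn -0.0
```

View pics/s7.png

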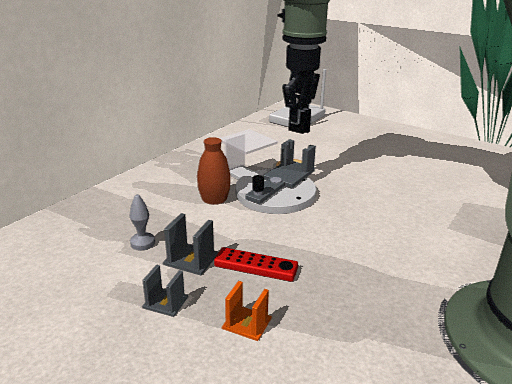

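>>> send_rows:
  increments:
    - [[-30,15,0],0,255]
    - [[-70,35,0],0,255]
    - [[-110,55,0],0,255]
    - [[-150,74,0],0,255]
    - [[-190,94,0],0,255]
    - [[-220,109,0],0,255]
    - [[-232,115,20],0,255]
    - [[-232,115,50],0,255]
    - [[-232,115,80],0,255]
    - [[-232,115,105],0,255]
    - [[-232,115,115],0,255]
    - [[-232,115,115],0,255]
    - [[-232,115,115],0,255]

```text
time: 13.55
position: [460.1, -19.9, 35.7]
orientation: [0.717, -0.697, -0.001, 0.0]
ft_force: [-0.4, -0.2, -1.7]
finger_gap: 0.413
```

```bash
python3 - <<'E'
from h import *
rel([460,-20,21.5],-1.543)
E
```

```text
t 13.55 TCP [460.1 -19.9  35.7] yaw -1.543 tilt 0.08 q7 -1.64 gap 0.413 F [-0.4 -0.2 -1.7]
shift [ 0.1  0.  14.2] turn -0.0
```

>>> send_rows:
  increments:
    - [[0,0,4],0,255]
    - [[0,0,8],0,255]
    - [[0,0,11],0,255]
    - [[0,0,13],0,255]
    - [[0,0,14],0,255]
    - [[0,0,14.6],0,255]
    - [[0,0,14.6],0,255]

```text
time: 14.42
position: [460.1, -19.9, 21.2]
orientation: [0.717, -0.697, -0.0, 0.0]
ft_force: [0.1, 0.5, -0.6]
finger_gap: 0.411
```

>>> send_rows:
  increments:
    - [[0,0,0.5],0,255]
    - [[0,0,1],0,255]
    - [[0,0,1],0,255]

```text
time: 14.8
position: [460.1, -19.9, 21.1]
orientation: [0.717, -0.697, -0.0, 0.0]
ft_force: [-7.2, 1.2, 29.2]
finger_gap: 0.41
```

>>> send_rows:
  increments:
    - [[0,0,-0.5],0,150]
    - [[0,0,-0.5],0,80]
    - [[0,0,-0.5],0,0]
    - [[0,0,-0.5],0,0]
    - [[0,0,-20],0,0]
    - [[0,0,-50],0,0]
    - [[0,0,-90],-0.15,0]
    - [[0,0,-130],-0.35,0]
    - [[0,0,-140],-0.55,0]
    - [[0,0,-140],-0.75,0]
    - [[0,0,-140],-0.95,0]
    - [[0,0,-140],-1.15,0]
    - [[0,0,-140],-1.35,0]
    - [[0,0,-140],-1.571,0]
    - [[0,0,-140],-1.571,0]
    - [[0,0,-140],-1.571,0]
    - [[0,0,-140],-1.571,0]

```text
time: 16.92
position: [460.2, -20.0, 161.1]
orientation: [1.0, 0.012, -0.0, -0.0]
ft_force: [-0.6, 0.3, 0.2]
finger_gap: 1.001
```

```bash
python3 - <<'E'
from h import *
rel([460,-20,40],0.028)
i=manip.camera_info("wrist");np.savez("w8.npz",K=i["K"],view=i["view"])
im=manip.camera("wrist");crop(im,170,110,340,270,4,"pics/w8.png")
cv2.imwrite("pics/w8f.png",im)
print(proj("wrist",[460.1,-19.9,52],i))
E
```

```text
t 16.93 TCP [460.2 -20.  161.1] yaw 0.025 tilt 0.05 q7 -0.29 gap 1.001 F [-0.6  0.3  0.2]
shift [-1.000e-01  0.000e+00  1.211e+02] turn -0.003
[252.91758106 186.05046979]
```

View pics/w8.png

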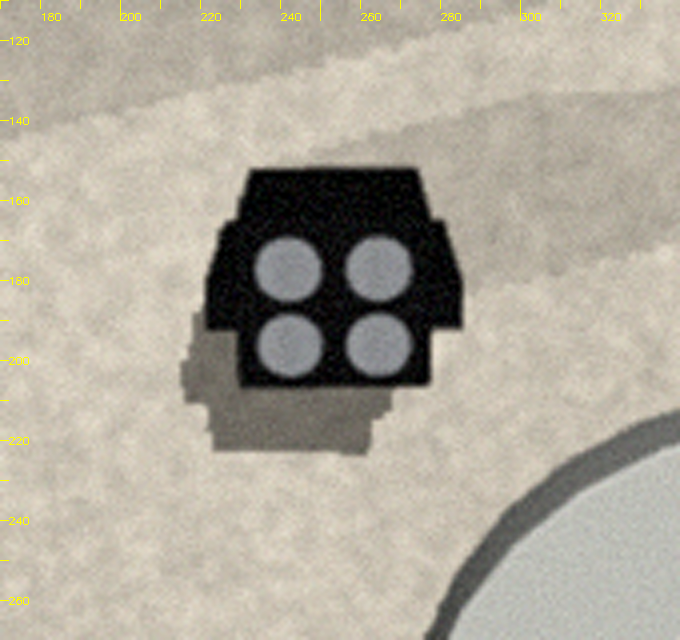

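View pics/w8f.png

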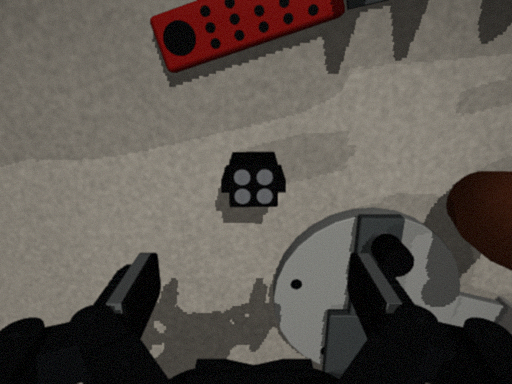

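>>> send_rows:
  increments:
    - [[0,0.4,40],-0.003,0]
    - [[0,0.4,80],-0.003,0]
    - [[0,0.4,120],-0.003,0]
    - [[0,0.4,146],-0.003,0]
    - [[0,0.4,146],-0.003,0]
    - [[0,0.4,146],-0.003,0]
    - [[0,0.4,146],-0.003,60]
    - [[0,0.4,146],-0.003,255]
    - [[0,0.4,146],-0.003,255]
    - [[0,0.4,146],-0.003,255]
    - [[0,0.4,146],-0.003,255]

```text
time: 18.35
position: [460.6, -20.5, 16.1]
orientation: [1.0, 0.014, 0.0, 0.0]
ft_force: [-2.9, -0.6, 18.5]
finger_gap: 0.594
```

```bash
python3 - <<'E'
from h import *
rel([460,-20,15],0.028)
crop(manip.camera("wrist"),110,130,400,384,2,"pics/w9.png")
E
```

```text
t 18.35 TCP [460.6 -20.5  16.1] yaw 0.028 tilt 0.04 q7 -0.47 gap 0.594 F [-2.9 -0.6 18.5]
shift [-0.6 -0.5  1.1] turn -0.0
```

View pics/w9.png

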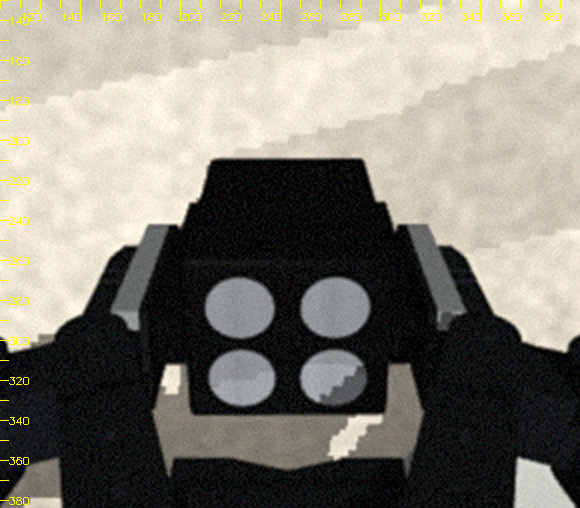

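```bash
python3 - <<'E'
from h import *
rel([495,141,175],-1.286)
E
```

```text
t 18.4 TCP [460.6 -20.5  16.1] yaw 0.028 tilt 0.03 q7 -0.47 gap 0.6 F [-2.1 -1.4 17.2]
shift [  39.  -160.4 -159. ] turn 1.314
```

>>> send_rows:
  increments:
    - [[0,0,-10],0,255]
    - [[0,0,-30],0,255]
    - [[0,0,-60],0,255]
    - [[0,-10,-95],0,255]
    - [[5,-30,-130],0.13,255]
    - [[10,-55,-155],0.28,255]
    - [[16,-80,-159],0.43,255]
    - [[22,-105,-159],0.58,255]
    - [[30,-130,-159],0.73,255]
    - [[36,-150,-159],0.88,255]
    - [[39,-160,-159],1.03,255]
    - [[39,-160.4,-159],1.18,255]
    - [[39,-160.4,-159],1.314,255]
    - [[39,-160.4,-159],1.314,255]
    - [[39,-160.4,-159],1.314,255]
    - [[39,-160.4,-159],1.314,255]

```text
time: 20.4
position: [494.9, 140.9, 175.1]
orientation: [0.801, -0.599, 0.0, -0.0]
ft_force: [-0.4, -0.6, -1.0]
finger_gap: 0.593
```

```bash
python3 - <<'E'
from h import *
rel([495,141,175],-1.286)
i=manip.camera_info("wrist");np.savez("w10.npz",K=i["K"],view=i["view"])
im=manip.camera("wrist");cv2.imwrite("pics/w10.png",cv2.convertScaleAbs(im,alpha=1.5));cv2.imwrite("pics/w10raw.png",im)
E
```

```text
t 20.4 TCP [494.9 140.9 175.1] yaw -1.284 tilt 0.03 q7 -1.75 gap 0.593 F [-0.4 -0.6 -1. ]
shift [-0.1 -0.1  0.1] turn 0.002
```

View pics/w10.png

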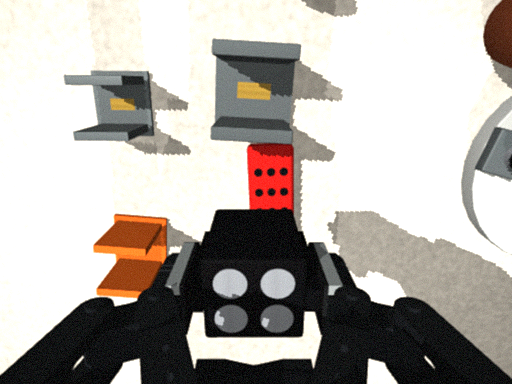

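```bash
python3 - <<'E'
from h import *
im=cv2.imread("pics/w10raw.png");crop(im,195,30,315,155,6,"pics/w10c.png")
crop(im,190,190,330,350,4,"pics/w10d.png")
E
```

```text
(no output)
```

View pics/w10c.png

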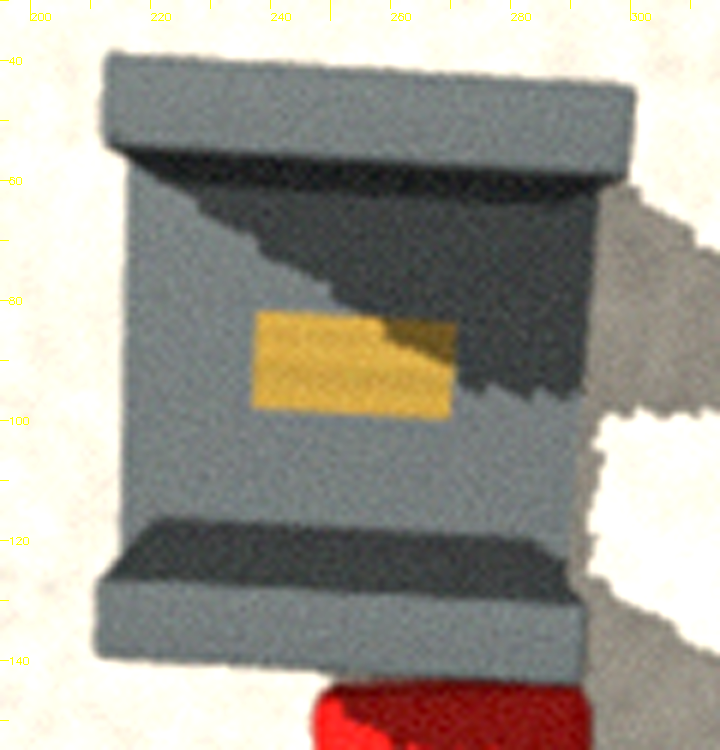

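View pics/w10d.png

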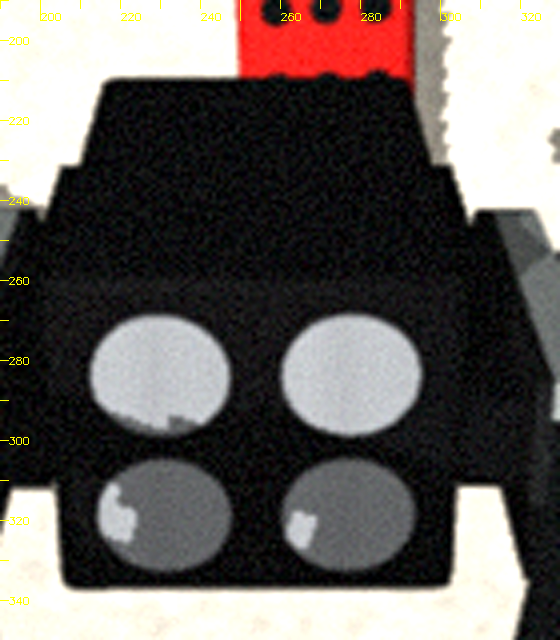

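```bash
python3 - <<'E'
from h import *
d=np.load("w10.npz");i={"K":d["K"],"view":d["view"]}
r=lambda u,v,z:ray("wrist",u,v,z,i)[:2]
FI=[r(212.5,54,78),r(299.5,59.3,78)];NI=[r(211.3,126.5,78),r(292,130.5,78)];FO=[r(213,38.5,78),r(301,44,78)];NO=[r(211,139.5,78),r(292,143.3,78)]
for n,a in(("FI",FI),("NI",NI),("FO",FO),("NO",NO)):
    e=a[0]-a[1];print(n,a[0].round(1),a[1].round(1),"len",np.linalg.norm(e).round(1),"yaw",(np.arctan2(e[1],e[0])-np.pi/2).round(3))
mid=(sum(FI)+sum(NI))/4;print("mid",mid,"gap",np.linalg.norm((sum(FI)-sum(NI))/2))
print("midO",(sum(FO)+sum(NO))/4)
P=[r(238,82,6.),r(271,84,6.),r(237,98,6.),r(270,99.5,6)];e=P[0]-P[1];print("pad",sum(P)/4,np.arctan2(e[1],e[0])-np.pi/2)
C=[r(*p,211) for p in((227.3,283.7),(275.3,283.5),(228.5,317.8),(275.5,317.7))];print("case",sum(C)/4,np.arctan2(*(C[0]-C[1])[::-1])-np.pi/2,np.arctan2(*(C[2]-C[3])[::-1])-np.pi/2)
E
```

```text
FI [581.6 195.3] [595.1 137.6] len 59.2 yaw 0.229
NI [534.1 184.2] [547.9 127.2] len 58.7 yaw 0.237
FO [591.  197.3] [604.4 139.8] len 59.1 yaw 0.229
NO [524.9 182.1] [539.  124.2] len 59.6 yaw 0.239
mid [564.66271713 161.08258434] gap 48.560632740813105
midO [564.82068759 160.85779326]
pad [564.42255471 160.79015848] 0.2283681326950946
case [495.06741548 141.60130704] 0.29082855703241806 0.28855255012805814
```

```bash
python3 - <<'E'
from h import *
rel([564.5,160.5,110],-1.338)
E
```

```text
t 20.45 TCP [495.  140.9 175.1] yaw -1.285 tilt 0.03 q7 -1.75 gap 0.602 F [-0.1  0.7 -2.2]
shift [  0.7 -72.2  65.1] turn 0.053
```

>>> send_rows:
  increments:
    - [[0.7,-25,0],0.053,255]
    - [[0.7,-50,0],0.053,255]
    - [[0.7,-72.2,10],0.053,255]
    - [[0.7,-72.2,35],0.053,255]
    - [[0.7,-72.2,65],0.053,255]
    - [[0.7,-72.2,65],0.053,255]
    - [[0.7,-72.2,65],0.053,255]

```text
time: 21.32
position: [564.9, 160.6, 111.1]
orientation: [0.785, -0.62, 0.0, -0.0]
ft_force: [-0.5, -0.0, -1.3]
finger_gap: 0.598
```

```bash
python3 - <<'E'
from h import *
rel([564.5,160.5,22.2],-1.338)
im=manip.camera("wrist");cv2.imwrite("pics/w11.png",cv2.convertScaleAbs(im,alpha=1.5))
im=manip.camera("side");crop(im,120,150,270,290,4,"pics/s11.png")
E
```

```text
t 21.32 TCP [564.9 160.6 111.1] yaw -1.338 tilt 0.07 q7 -1.79 gap 0.598 F [-0.5 -0.  -1.3]
shift [ 0.   0.5 88.9] turn 0.0
```

View pics/w11.png

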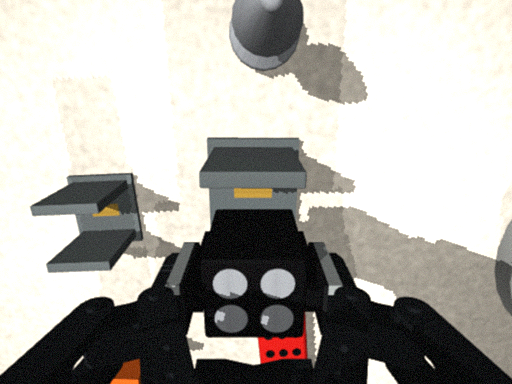

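View pics/s11.png

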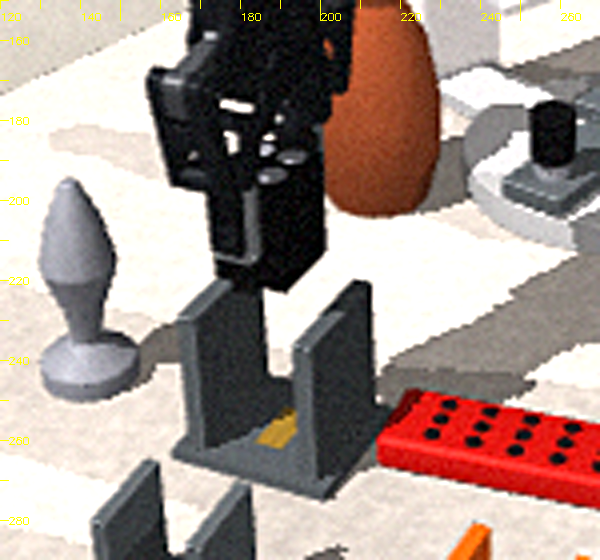

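>>> send_rows:
  increments:
    - [[0,0.5,15],0,255]
    - [[0,0.5,30],0,255]
    - [[0,0.5,45],0,255]
    - [[0,0.5,60],0,255]
    - [[0,0.5,72],0,255]
    - [[0,0.5,80],0,255]
    - [[0,0.5,83],0,255]
    - [[0,0.5,84],0,255]
    - [[0,0.5,84],0,255]

```text
time: 22.55
position: [565.0, 160.7, 27.8]
orientation: [0.784, -0.62, 0.001, -0.001]
ft_force: [0.3, 0.6, -1.8]
finger_gap: 0.603
```

```bash
python3 - <<'E'
from h import *
rel([564.5,160.5,22.2],-1.338)
im=manip.camera("wrist");cv2.imwrite("pics/w12.png",cv2.convertScaleAbs(im,alpha=1.5))
im=manip.camera("side");crop(im,120,150,270,290,4,"pics/s12.png")
E
```

```text
t 22.55 TCP [565.  160.7  27.8] yaw -1.338 tilt 0.16 q7 -1.81 gap 0.603 F [ 0.3  0.6 -1.8]
shift [0.1 0.5 5.6] turn 0.0
```

View pics/w12.png

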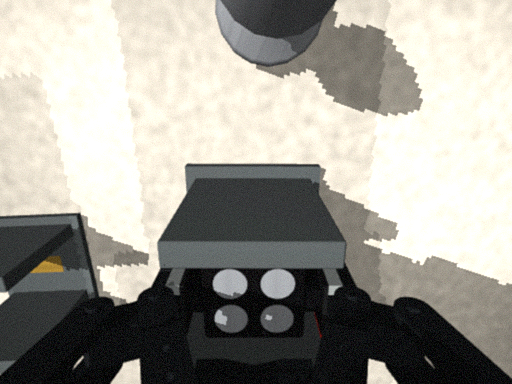

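View pics/s12.png

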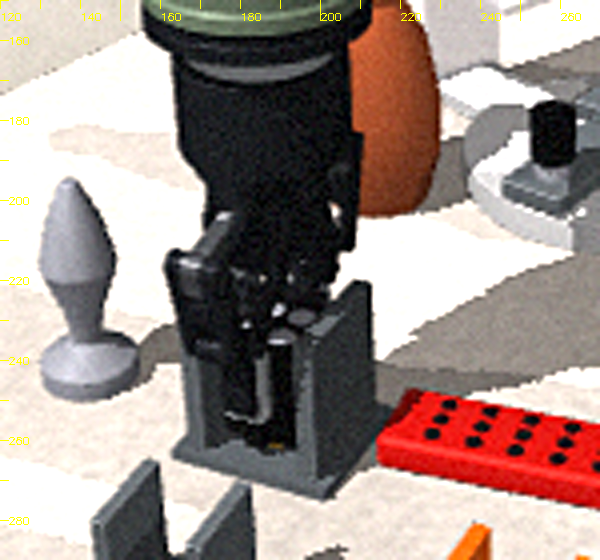

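Between the walls with no contact. Lower the last 5–6 mm slowly.

>>> send_rows:
  increments:
    - [[0,0.5,1.5],0,255]
    - [[0,0.5,3],0,255]
    - [[0,0.5,4],0,255]
    - [[0,0.5,4.6],0,255]
    - [[0,0.5,5.2],0,255]
    - [[0,0.5,5.2],0,255]
    - [[0,0.5,5.2],0,255]

```text
time: 23.52
position: [564.6, 160.6, 22.6]
orientation: [0.784, -0.62, 0.001, -0.001]
ft_force: [-0.0, -0.9, -2.2]
finger_gap: 0.594
```

>>> send_rows:
  increments:
    - [[0,0,0.4],0,255]
    - [[0,0,0.7],0,255]
    - [[0,0,0.7],0,255]

```text
time: 23.9
position: [564.7, 160.6, 22.2]
orientation: [0.784, -0.62, 0.001, -0.001]
ft_force: [-1.0, -0.8, 4.8]
finger_gap: 0.599
```

>>> send_rows:
  increments:
    - [[0,0,0],0,90]
    - [[0,0,0],0,60]
    - [[0,0,0],0,30]
    - [[0,0,0],0,30]
    - [[0,0,-15],0,30]
    - [[0,0,-40],0,30]
    - [[0,0,-75],0,0]
    - [[0,0,-115],0,0]
    - [[0,40,-150],0,0]
    - [[0,80,-170],0,0]
    - [[0,80,-170],0,0]
    - [[0,80,-170],0,0]

```text
time: 25.4
position: [486.9, 142.2, 192.7]
orientation: [0.784, -0.62, 0.001, -0.002]
ft_force: [-0.3, 0.8, 0.3]
finger_gap: 1.005
```

```bash
python3 - <<'E'
from h import *
rel([564.5,160.5,22.2],-1.338)
i=manip.camera_info("wrist");np.savez("w13.npz",K=i["K"],view=i["view"])
im=manip.camera("wrist");cv2.imwrite("pics/w13r.png",im);cv2.imwrite("pics/w13.png",cv2.convertScaleAbs(im,alpha=1.5))
crop(im,195,30,315,155,6,"pics/w13c.png")
im=manip.camera("side");cv2.imwrite("pics/s13.png",cv2.convertScaleAbs(im,alpha=1.3))
E
```

```text
t 25.4 TCP [486.9 142.2 192.7] yaw -1.338 tilt 0.26 q7 -1.8 gap 1.005 F [-0.3  0.8  0.3]
shift [ 1.000e-01 -7.900e+01  1.708e+02] turn 0.0
```

View pics/w13.png

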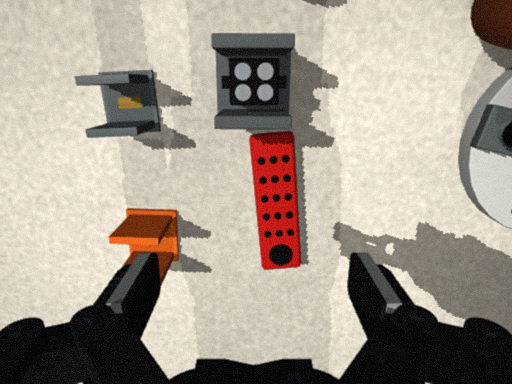

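View pics/w13c.png

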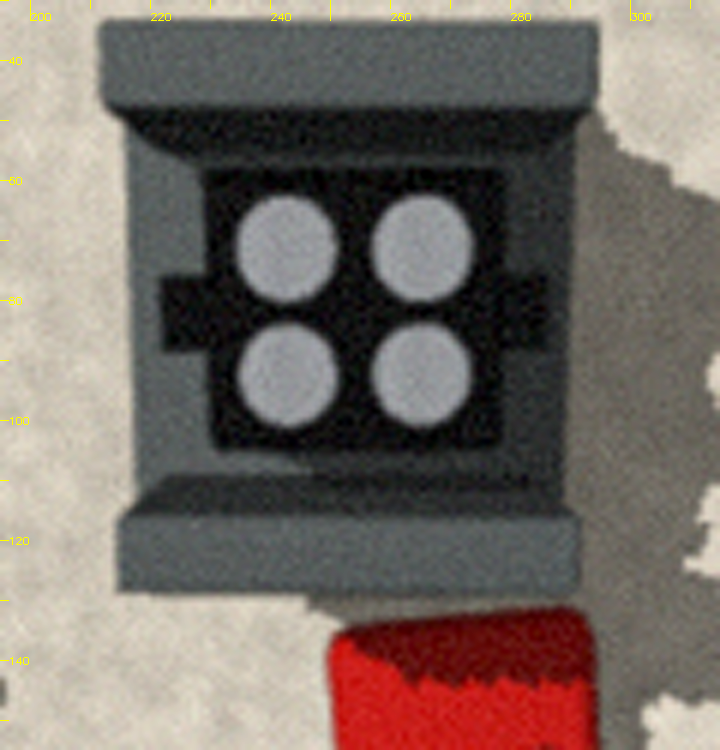

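View pics/s13.png

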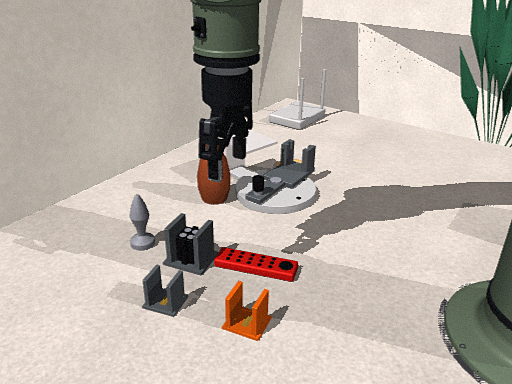

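```bash
python3 - <<'E'
from h import *
d=np.load("w13.npz");i={"K":d["K"],"view":d["view"]}
r=lambda u,v,z:ray("wrist",u,v,z,i)[:2]
W=[r(212,47.5,78),r(294,47.5,78),r(215.5,115.5,78),r(291.5,116,78)];m=sum(W)/4;print("bay",m)
C=[r(*p,58) for p in((241.7,71.3),(265.3,71.3),(242,92.5),(265.2,92.5))];c=sum(C)/4;print("case",c,"yaw",np.arctan2(*(C[0]-C[1])[::-1])-np.pi/2)
print("yawbay",np.arctan2(*(W[0]-W[1])[::-1])-np.pi/2,np.arctan2(*(W[2]-W[3])[::-1])-np.pi/2)
b=.233;R=np.array([[np.cos(b),np.sin(b)],[-np.sin(b),np.cos(b)]]);print("offset in bay axes",R@(c-m))
t=manip.camera("top");crop(t,150,90,385,220,3,"pics/t13.png")
E
```

```text
bay [564.96310762 160.91396438]
case [565.43425116 160.81186228] yaw 0.23251538333938981
yawbay 0.23248752544138473 0.22612025448968542
offset in bay axes [ 0.43483722 -0.20812897]
```

View pics/t13.png

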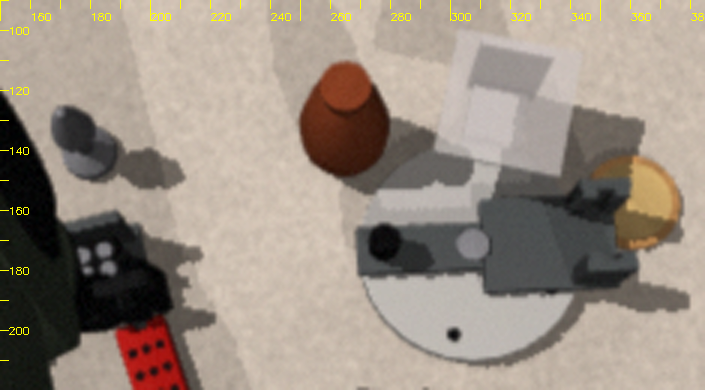

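```bash
python3 -c "
from bench import manip
print(manip.close_job(), manip.state()['time'])"
```

```text
the job is handed in; nothing more can be done
the job is handed in; nothing more can be done
```

The case is standing on the charging bay floor and the tray is pinned on the side away from the vase. I handed the job in just after 25.5 s on the robot's clock; no verdict is reported.

- **Swing:** I pulled the pin up about 16 mm and turned the tray -1.309 rad to the hole on the coaster side. The pin dropped home there: the tool height was 44.1 mm, against 43.9 mm when the pin was home at the start.
- **Case:** I lifted it straight out of its neighbours and stood it upright on the bare top of the TV unit. Then I took a new grip across the ribs and lowered it into the larger dark bay, with about 5 N of contact before I let go.
- **Force:** The highest I read was 29 N, while setting the case down on the TV unit. I read force only at the end of each move.

**Last checks:** The wrist camera put the case 0.4 mm and 0.2 mm off the bay's centre and in line with its walls. That check relies on a calibration good to about 2 mm. In the top and side views the vase, remote and figurine look unmoved. The hand is clear of everything.

**Disagreement:** My first reading of the bay's angle from the top camera was 0.285 rad. The closer wrist view gave 0.233 rad, and I used that one. No checks failed.

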